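# Fit the set-screw collar on the flat of a drive spindle and hold it home

### The job

Pull the drawer of the little blue parts cabinet out to its stop and leave it open. With the fingers, turn the upright spindle of the grey drive unit until you feel its flat and that flat faces the red mark on the housing. Then take the black collar from the drawer, slip it over the spindle with its brass set-screw on that flat, press it fully down against the spring washer and finish while still gripping and pressing it there; leave the other things on the bench alone.

Things in the scene. Friction and masses are not known exactly. Their poses are not given: they have to be found in the camera images.
- cab_drawer0 (a joint): drawer of the small blue cabinet (200 deep x 220 wide x 84 mm high, grey drawer front towards the robot); value = metres pulled out, 0 shut, 0.134 at its stop; needs about 2 N; slides out along the cabinet's own -x, towards the robot. The inner floor of the drawer is 22 mm above the bench, its walls 46 mm tall
- cab_drawer0_handle (a point): middle of the drawer's steel bar handle, which is 11 mm thick, 110 mm long, level, 46 mm above the bench, 35 mm in front of the drawer face (29 mm of free gap behind it for a fingertip, 94 mm between its two legs). Axes are the cabinet's: -x is the way out, y along the bar
- drive: grey housing of the drive unit, fixed to the bench: 160 (x) x 130 (y) x 60 mm high, origin at the centre of its underside, z up. A red line 6 mm wide on its top and front face marks its -x side; the spindle stands upright on its z axis
- spindle: upright steel spindle, 16 mm diameter, one flat 4 mm deep along its whole length (12 mm across flat and back). Origin on the axis, 60 mm above the bench; chamfered top 128 mm above the bench. Its -x points out of the flat: the flat faces the red mark when its yaw equals the drive's. Turns endlessly both ways about z (0.04 N m), stays where left; pads squeezed on the flat lie flush
- spindle_flat (a point): point on the middle of the spindle's flat, 4 mm from the axis, 48 mm above the spindle's origin (108 mm above the bench), axes of the spindle
- washer (a joint): brass spring washer disc (46 mm diameter, 4 mm thick) round the foot of the spindle, lying on springs; value = metres pressed down, 0 free (its top 76 mm above the bench), 0.006 fully down on a hard stop (top 70 mm above the bench). Pressing needs 3.6 N at the start and 7.2 N fully down; it springs back if let go
- collar: black collar, about 120 g, upright in the drawer; origin at the centre of its underside, z up. Flange 44 mm diameter, 5 mm thick; on it a hub 34 (x) x 30 (y) mm up to 30 mm height, to be gripped across its 30 mm sides. Bore 19 mm. Brass set-screw in its -x side, yellow line above it; its 5 mm tip stands in the bore 5.5 mm from the axis: it passes only over the flat, within about 15 degrees
- collar_screw (a point): outer end of the set-screw, 17 mm from the collar's axis on its -x side, 19 mm above its underside
- spacer: plain aluminium ring, 28 mm diameter, 12 mm high, also in the drawer; not needed. Origin at the centre of its underside
- vial0: amber glass vial, 22 mm diameter, 55 mm high, origin under its centre; leave alone
- vial1: a second such vial
- vial2: a third such vial
- dropper: amber dropper bottle, 38 mm diameter, 100 mm high, origin under its centre; leave alone
- slidebox: green slide box 85 x 35 x 30 mm, origin under its centre; leave alone
- dish: shallow glass dish, 90 mm diameter, 16 mm high, origin under its centre; leave alone
- driver: red screwdriver, 160 mm long, lying on the bench; leave alone
There are look-alikes about, which are no part of the job. There is more than one size of the drive; the one meant has the size given above.

How it is judged:
On the way, in this order (a step that is already met when the one before it is completed fails the run):
1. the drawer is pulled out to its stop (value of joint cab_drawer0 above 0.126 m), for 0.2 s.
2. the spindle's flat faces the red mark, before the collar is brought to it (angle between the x axis of spindle and the x axis of drive, either way round below 0.22 rad and x of spindle_flat in the frame of drive below 0 m and horizontal distance between collar and spindle above 0.08 m), for 0.2 s.
At the end, for the whole second after the job is handed in: Drawer out 115 mm or more; flat facing the mark within 0.22 rad; collar upright round the spindle (4 mm, 0.12 rad), screw on the flat (0.3 rad), underside below 72.5 mm, washer pressed 4.5 mm or more, fingers gripping the collar with over 2 N, all still (value of joint cab_drawer0 above 0.115 m and angle between the x axis of spindle and the x axis of drive, either way round below 0.22 rad and x of spindle_flat in the frame of drive below 0 m and horizontal distance between collar and spindle below 0.004 m and angle between collar's own z axis and vertical below 0.12 rad and z of collar in the frame of drive between 0.066 and 0.0725 m and x of collar_screw in the frame of spindle below -0.012 m and angle between the x axis of collar and the x axis of spindle, either way round below 0.3 rad and value of joint washer above 0.0045 m and contact force between collar and the fingers above 2 N and linear speed of collar below 0.02 m/s); the arm keeps its last pose, push and grip.
It fails at once if a bystander on the bench was moved more than 30 mm (distance of any of vial0, vial1, vial2, dropper, slidebox, dish, driver from where it was at the start of the episode above 0.03 m).
It also fails if it takes over 72 s, if anything falls off the work surface, if the arm or the gripper's body presses on something with over 40 N, if the wrist force passes 120 N, or if a joint passes its speed limit or range.

### The arm

A 7-joint arm with a two-finger parallel gripper is mounted at the origin on the work surface. World frame = base frame: x ahead of the robot, y to its left, z up, the work surface at z = 0. Lengths are in m, angles in rad, forces in N, time in s.
With the tool pointing down it reaches from about 0.4 to 0.9 m from the base axis. Payload 5.5 kg.
Tool frame: the origin (TCP) lies midway between the tips of the shut fingers; the grasp point (between the pads) lies 19 mm behind it (manip.grip_depth is the distance from the TCP to the grasp point, in m); z points along the fingers, y is the line along which they close (so a half turn about z gives the same grasp; the last joint's range is limited). The gripper opens to 92 mm and grips with 3 to 60 N. Pads are 19 mm wide; open, the fingers measure 130 mm over their backs; the gripper's body (75 mm by 190 mm) begins 47 mm behind the grasp point.
Start: joints at [0.263, 0.501, -0.427, 1.55, 0.221, 1.138, -0.21], TCP at [0.65, 0, 0.227] pointing down, gripper open.
Joint ranges: [-2.88, 2.88], [-0.31, 2.03], [-1.54, 1.56], [0.2, 2.42], [-1.41, 4.55], [0.19, 2.02], [-2.57, 2.57]. Speed limits (rad/s): [2.57, 2.57, 3.14, 3.14, 3.14, 3.14, 3.14].

### API

Orientations are given as a unit quaternion [x, y, z, w].
In Python, from bench import manip, effector, viewer gives the robot as it stands. Calls block until the motion is done:
- manip.move_pose(position, orientation): joint-space move of the TCP to a pose.
- manip.servo_line(position, ori=None, vel=0.15): straight line of the TCP; ori=None keeps the orientation; vel is the mean speed in m/s.
- manip.movej(angles): joint-space move.
- effector.open_jaws() and effector.close(f_grip=None): open the fingers fully, or close them until they stop; f_grip is the grip in N (None keeps the last).
- manip.sleep(seconds).
- manip.solve_ik(position, orientation): joint angles nearest the present ones, or None.
- viewer.get_image(name): name is "scene" or "side" or "wrist"; returns the picture (420x560x3 uint8, red, green, blue); there is no depth.
- viewer.get_calibration(name): a dict with "vfov" (degrees; the focal length in pixels is half the picture's height over the tangent of half this angle, whatever the lens; pixels are square), "cx", "cy" (the principal point, pixels), "eye" and "attitude" of the camera in the world. Camera axes: x right, y down, z forward; pixel columns grow to the right and rows downward; lengths in m; the calibration is good to about 2 mm. A picture is of the moment at which its call begins: read the wrist's pose just before it. get_calibration takes no time and is no camera call; for the wrist camera it gives the pose at the moment of the call.
A pose or a line that the arm cannot do raises manip.PlanningError and nothing moves.
- manip.hand_in(): hands the job in; it is judged then, once.
Readings, each from a call of its own:
- manip.current_clock(): time.
- manip.current_q(): joint angles.
- manip.current_joint_velocities(): joint speeds.
- manip.current_tau(): joint torques, N m.
- manip.current_tool_pos(): TCP position.
- manip.current_tcp_rot(): TCP orientation.
- manip.current_force(): force on the tool from outside, world axes, zero at the start.
- manip.current_wrist_torque(): the same for the moment, N m.
- manip.current_finger_gap(): finger opening in m.
- manip.current_gripper_force(): force on a finger pad.
Only numpy, scipy, OpenCV 4.12 (cv2) and the standard library are available. Lean on these libraries where they do the work, as an engineer would, in place of code of your own. Each camera call takes 0.05 s, during which the arm holds its last target. There are 200 camera calls.

## Working session

There is one attempt and no reset: what is moved stays moved. The work goes in short steps, each a Python script; the robot and the scene stay as the last script left them, time stands still between calls to the robot, and variables do not carry over. Pictures are saved under pics/ and viewed, at most 10 in all, crops included, and the job is handed in when it is done.

```bash
ls; mkdir -p pics; python3 - <<'E'
from bench import manip, effector, viewer
import cv2, numpy as np
for n in ["scene","side","wrist"]:
    c=viewer.get_calibration(n); print(n,c)
    im=viewer.get_image(n); cv2.imwrite(f"pics/{n}0.png",im[:,:,::-1])
print(manip.current_clock(), manip.current_tcp_rot(), manip.grip_depth)
a=[cv2.imread(f"pics/{n}0.png") for n in ["scene","side"]]
E
```

```text
pics
scene {'vfov': 53.41336657036572, 'cx': 282.75998173236087, 'cy': 213.65943217433968, 'eye': array([1.35242373, 0.43280949, 1.17618986]), 'attitude': array([ 0.46339462,  0.81836535, -0.29747224, -0.16448054])}
side {'vfov': 50.180983459662954, 'cx': 277.71155117682133, 'cy': 209.2745895791173, 'eye': array([0.17050857, 0.68784796, 0.95710749]), 'attitude': array([-0.24952375,  0.89618569, -0.35423481,  0.09542963])}
wrist {'vfov': 63.672672170495694, 'cx': 277.0624925656965, 'cy': 215.37902413809596, 'eye': array([0.65015444, 0.06835957, 0.38384131]), 'attitude': array([ 9.91429427e-01,  8.02558235e-05, -1.14371883e-03,  1.30638347e-01])}
0.15 [ 7.07107539e-01  7.07105623e-01 -5.14582550e-04 -5.48954287e-04] 0.0188
```

View pics/scene0.png

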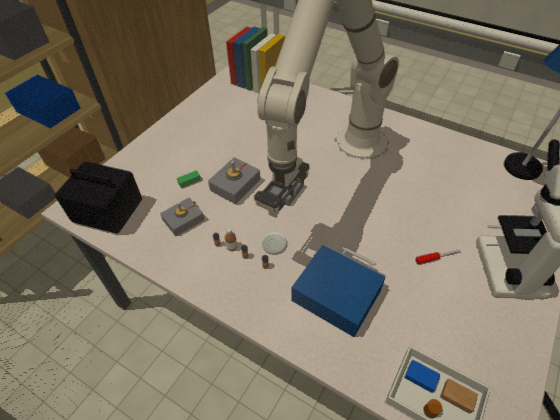

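View pics/side0.png

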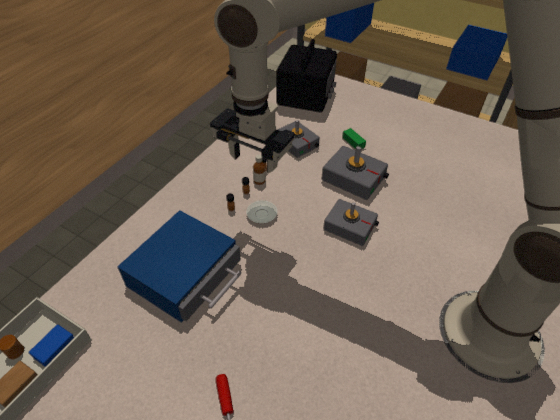

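```bash
cat > h.py <<'E'
import numpy as np, cv2
from scipy.spatial.transform import Rotation as R
from bench import manip, effector, viewer
def ray(c,px):
    px=np.atleast_2d(np.asarray(px,float)); f=210/np.tan(np.radians(c['vfov']/2))
    d=np.c_[(px[:,0]-c['cx'])/f,(px[:,1]-c['cy'])/f,np.ones(len(px))]
    d=R.from_quat(c['attitude']).apply(d); return np.array(c['eye']),d/np.linalg.norm(d,axis=1)[:,None]
def cast(c,px,z):
    e,d=ray(c,px); return e+d*((z-e[2])/d[:,2])[:,None]
def proj(c,P):
    f=210/np.tan(np.radians(c['vfov']/2))
    q=R.from_quat(c['attitude']).inv().apply(np.atleast_2d(P)-c['eye']); return np.c_[q[:,0]/q[:,2]*f+c['cx'],q[:,1]/q[:,2]*f+c['cy']]
def tri(obs):
    A=0;b=0
    for c,p in obs:
        e,d=ray(c,p); M=np.eye(3)-np.outer(d[0],d[0]); A=A+M; b=b+M@e
    return np.linalg.solve(A,b)
def down(yaw):  # tool z down, tool y (closing) at angle yaw in world
    y=np.array([np.cos(yaw),np.sin(yaw),0]); z=np.array([0,0,-1.]); x=np.cross(y,z)
    return R.from_matrix(np.c_[x,y,z]).as_quat()
def shot(n,name):
    c=viewer.get_calibration(n); im=viewer.get_image(n)[:,:,::-1].copy(); cv2.imwrite(f"pics/{name}.png",im); return c,im
E
python3 - <<'E'
from h import *
s=cv2.imread('pics/side0.png'); w=cv2.imread('pics/wrist0.png'); sc=cv2.imread('pics/scene0.png')
a=cv2.resize(s[110:250,250:400],(400,373)); b=cv2.resize(sc[150:240,150:260],(400,327))
b=cv2.resize(b,(400,327)); w2=cv2.resize(w,(400,300)); c=cv2.resize(sc[240:335,285:395],(400,300))
top=np.hstack([cv2.resize(a,(400,300)),cv2.resize(b,(400,300))]); cv2.imwrite('pics/m1.png',np.vstack([top,np.hstack([w2,c])]))
C=viewer.get_calibration('side')
print(cast(C,[(355,172),(352,220),(298,138)],.06).round(3)); print(cast(C,[(222,287),(262,214),(259,175),(246,186),(230,203),(354,138)],.02).round(3))
print(cast(viewer.get_calibration('scene'),[(235,180),(183,216),(360,255),(437,257)],.05).round(3))
E
```

```text
[[ 0.479 -0.282  0.06 ]
 [ 0.407 -0.103  0.06 ]
 [ 0.703 -0.336  0.06 ]]
[[ 0.599  0.23   0.02 ]
 [ 0.645 -0.026  0.02 ]
 [ 0.74  -0.159  0.02 ]
 [ 0.747 -0.098  0.02 ]
 [ 0.747 -0.015  0.02 ]
 [ 0.566 -0.48   0.02 ]]
[[ 0.505 -0.297  0.05 ]
 [ 0.742 -0.351  0.05 ]
 [ 0.575  0.248  0.05 ]
 [ 0.456  0.464  0.05 ]]
```

View pics/m1.png

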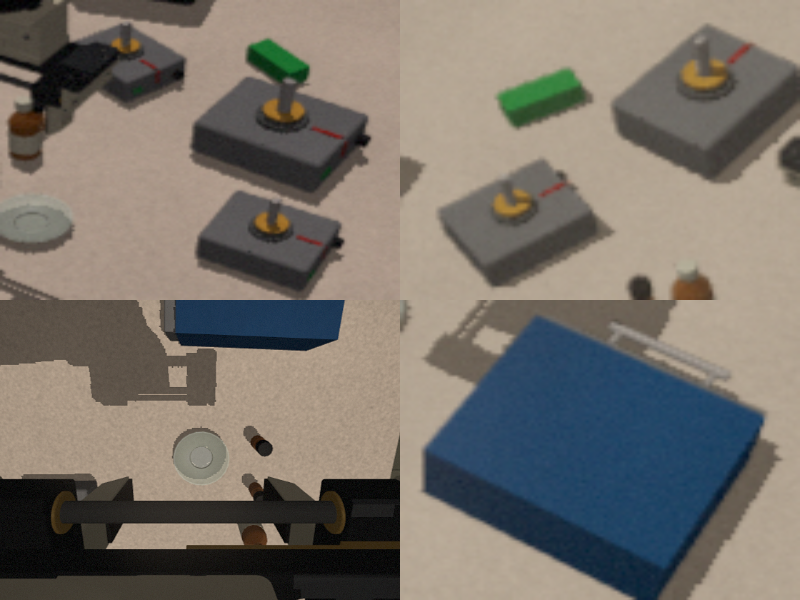

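```bash
python3 - <<'E'
from h import *
q=manip.current_tcp_rot()
manip.move_pose([0.585,0.12,0.30],q); c1,i1=shot('wrist','cabA')
np.save('cA.npy',c1,allow_pickle=True)
manip.move_pose([0.47,-0.37,0.33],q); c2,i2=shot('wrist','drvA')
np.save('cD.npy',c2,allow_pickle=True)
print(manip.current_clock())
m=np.hstack([cv2.resize(i1,(400,300)),i2[:300,:400]])
cv2.imwrite('pics/m2.png',np.hstack([i1[60:420,80:480],i2[60:420,80:480]]))
E
```

```text
2.75
```

View pics/m2.png

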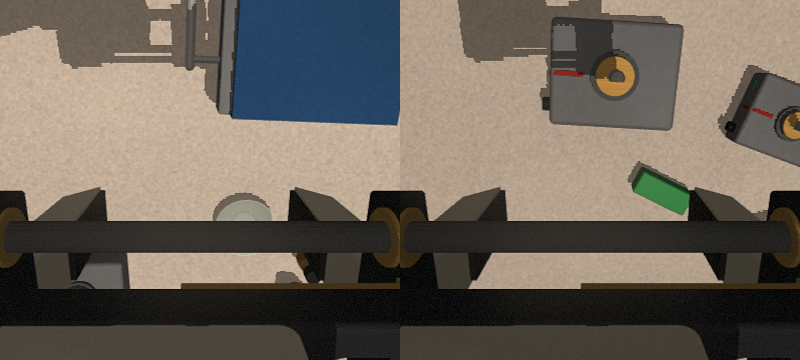

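```bash
python3 - <<'E'
from h import *
c=np.load('cD.npy',allow_pickle=True).item()
p=np.array([(552,18),(683,26),(671,130),(550,123)])+[-320,60]
P=cast(c,p,.06); print(P.round(3), [np.linalg.norm(P[i]-P[i-1]).round(3) for i in range(4)])
q=manip.current_tcp_rot()
manip.move_pose([0.50,-0.375,0.18],q); c2,i2=shot('wrist','drvB'); np.save('cD2.npy',c2,allow_pickle=True)
manip.move_pose([0.48,-0.375,0.33],q); 
manip.move_pose([0.55,0.17,0.30],q); c1,i1=shot('wrist','cabB'); np.save('cB.npy',c1,allow_pickle=True)
manip.move_pose([0.62,0.19,0.22],q); c1,i1=shot('wrist','cabC'); np.save('cC.npy',c1,allow_pickle=True)
print(manip.current_clock(),manip.current_force())
j=cv2.imread('pics/cabB.png')
cv2.imwrite('pics/m3.png',np.vstack([np.hstack([i1[0:300,80:480],j[:300,80:480]]),np.hstack([i2[0:300,80:480],cv2.resize(i2[60:210,180:380],(400,300))])]))
E
```

```text
[[ 0.418 -0.247  0.06 ]
 [ 0.573 -0.255  0.06 ]
 [ 0.566 -0.381  0.06 ]
 [ 0.411 -0.372  0.06 ]] [np.float64(0.125), np.float64(0.156), np.float64(0.126), np.float64(0.155)]
6.7083 [ 0.18628845  0.48047553 -0.39237601]
```

View pics/m3.png

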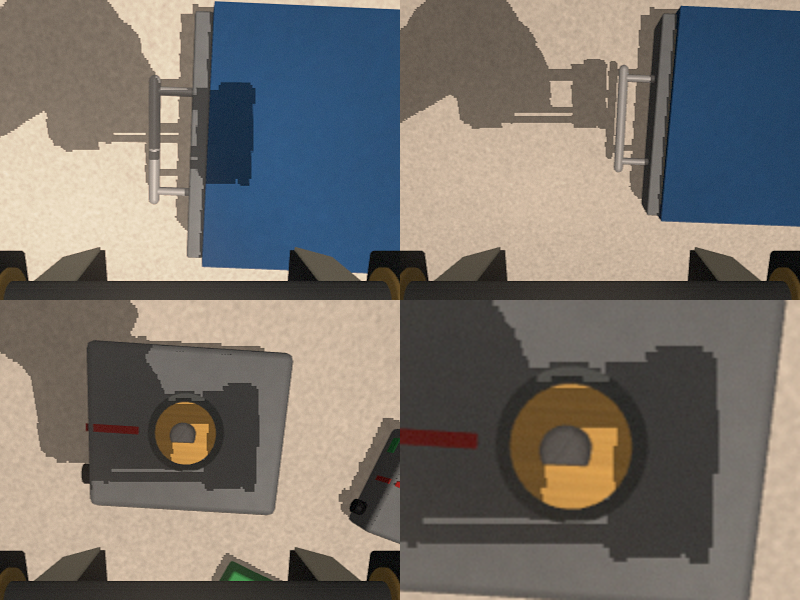

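```bash
python3 - <<'E'
from h import *
L=lambda n:np.load(n,allow_pickle=True).item()
B,C,D,D2=map(L,['cB.npy','cC.npy','cD.npy','cD2.npy'])
a=tri([(C,(234,77)),(B,(304,66))]); b=tri([(C,(234,202)),(B,(300,171))]); print('handle',a,b,np.linalg.norm(a-b))
for c,p in [(C,[(234,77),(234,202)]),(B,[(304,66),(300,171)])]:
    e=cast(c,p,.046); d=e[0]-e[1]; print(e.round(4),e.mean(0).round(4),np.linalg.norm(d).round(4),'yaw',np.arctan2(-d[0],d[1]).round(3))
# cabinet front edges yaw: front top blue edge
for c,p in [(C,[(294,2),(282,266)]),(B,[(360,6),(340,220)])]:
    e=cast(c,p,.084); d=e[0]-e[1]; print('edge',e.round(3),np.linalg.norm(d).round(3),np.arctan2(-d[0],d[1]).round(3))
print('sp',tri([(D2,(262.5,133.5)),(D,(297,136))]),cast(D2,(262.5,133.5),.128),cast(D,(297,136),.128))
# brass ring mask centre at z=.074
for n,c in [('drvA',D),('drvB',D2)]:
    h=cv2.cvtColor(cv2.imread(f'pics/{n}.png'),cv2.COLOR_BGR2HSV); m=cv2.inRange(h,(12,120,60),(28,255,255)); m[240:]=0; m[:,400:]=0
    cn=max(cv2.findContours(m,0,2)[0],key=cv2.contourArea); (x,y),r=cv2.minEnclosingCircle(cn); print(n,x,y,r,cast(c,(x,y),.076))
# drive corners B
print(cast(D2,np.array([(89,341),(292,353),(273,515),(91,504)])+[80,-300],.06).round(4))
E
```

```text
handle [0.5804312  0.29970707 0.05176445] [0.57754482 0.18424875 0.05405679] 0.11551714580355842
[[0.5797 0.3003 0.046 ]
 [0.5761 0.1832 0.046 ]] [0.5779 0.2417 0.046 ] 0.1171 yaw -0.031
[[0.5808 0.3008 0.046 ]
 [0.5784 0.1824 0.046 ]] [0.5796 0.2416 0.046 ] 0.1184 yaw -0.02
edge [[0.632 0.349 0.084]
 [0.624 0.131 0.084]] 0.219 -0.036
edge [[0.632 0.349 0.084]
 [0.623 0.131 0.084]] 0.218 -0.041
sp [ 0.49200726 -0.31162877  0.12204273] [[ 0.49224559 -0.31171881  0.128     ]] [[ 0.49168886 -0.31121089  0.128     ]]
drvA 294.8571472167969 135.64285278320312 20.028772354125977 [[ 0.49204491 -0.31239507  0.076     ]]
drvB 265.42828369140625 132.7131805419922 31.490135192871094 [[ 0.4922517  -0.31240347  0.076     ]]
[[ 0.4197 -0.2461  0.06  ]
 [ 0.5727 -0.2539  0.06  ]
 [ 0.5661 -0.3808  0.06  ]
 [ 0.4114 -0.3717  0.06  ]]
```

```bash
python3 - <<'E'
from h import *
q=None
effector.close(10)
yw=-0.036; ux=np.array([np.cos(yw),np.sin(yw),0])
g=np.array([0.5788,0.2417,0])+0.0203*ux
best=min((manip.solve_ik(g+[0,0,.12],down(yw+s*np.pi/2)) is None, s) for s in (1,-1)); 
for s in (1,-1): print(s,manip.solve_ik(g+[0,0,.12],down(yw+s*np.pi/2)))
cands=[(np.abs(np.array(manip.solve_ik(g+[0,0,.12],down(yw+s*np.pi/2)))-manip.current_q()).max(),s) for s in (1,-1) if manip.solve_ik(g+[0,0,.12],down(yw+s*np.pi/2)) is not None]
s=min(cands)[1]; o=down(yw+s*np.pi/2); print('s',s)
manip.move_pose(g+[0,0,.12],o); 
manip.servo_line(g+[0,0,.034],vel=.1); print('down',manip.current_tool_pos(),manip.current_force())
manip.servo_line(g+[0,0,.034]-ux*.12,vel=.12); print(manip.current_force())
for d in (.13,.134,.138,.141):
    manip.servo_line(g+[0,0,.034]-ux*d,vel=.05); print(d,manip.current_force(),manip.current_tool_pos())
    if np.linalg.norm(manip.current_force()[:2])>15: break
manip.sleep(.3); print(manip.current_clock())
c,i=shot('side','op')
E
```

```text
1 [ 0.23354466  0.80736076 -0.99646182  1.63516782  0.73966577  1.11946795
  0.57108351]
-1 [-0.16320756  0.59932784 -0.36267887  1.64935601  0.25060766  0.93903361
 -2.22368711]
s 1
down [0.59950509 0.24146148 0.03462912] [ 0.62273423 -0.37782924 -0.68471896]
[ 0.55489319 -0.5655785  -0.24242274]
0.13 [-0.19711158  0.0676226   0.64341944] [0.46859644 0.24569471 0.03390913]
0.134 [ 0.82228232  0.44787495 -0.28246373] [0.46480607 0.24585876 0.03400518]
0.138 [-0.12623306 -0.71396383 -0.58246854] [0.46080809 0.24596561 0.03399709]
0.141 [ 6.74786097  0.25220815 -3.85084602] [0.46048054 0.24594837 0.03422578]
12.8167
```

```bash
python3 - <<'E'
from h import *
p=np.array(manip.current_tool_pos()); manip.servo_line(p+[0.006,0,0],vel=.1); manip.servo_line(p+[0.006,0,.1],vel=.2)
manip.move_pose([0.55,0.155,0.26],down(0)); effector.open_jaws(); 
c,i=shot('wrist','drA'); np.save('cE.npy',c,allow_pickle=True)
manip.servo_line([0.51,0.135,0.22],vel=.25); c,j=shot('wrist','drB'); np.save('cF.npy',c,allow_pickle=True)
cv2.imwrite('pics/m4.png',np.hstack([i[:400,80:480],j[:400,80:480]])); print(manip.current_clock())
E
```

```text
16.6833
```

View pics/m4.png

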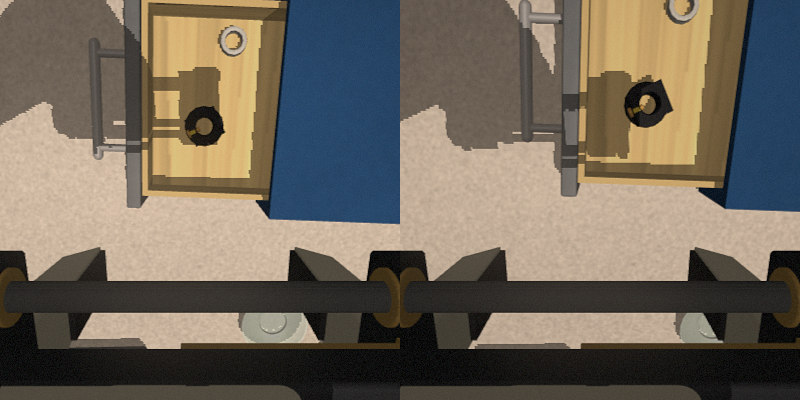

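```bash
python3 - <<'E'
from h import *
i=cv2.imread('pics/drA.png'); j=cv2.imread('pics/drB.png')
a=i[96:156,254:314]; b=j[74:134,298:358]
b2=np.clip(np.hstack([cv2.resize(a,(400,400),interpolation=cv2.INTER_CUBIC),cv2.resize(b,(400,400),interpolation=cv2.INTER_CUBIC)]).astype(float)*1.6,0,255)
cv2.imwrite('pics/m5.png',b2)
E
```

```text
[ WARN:0@0.333] global loadsave.cpp:1063 imwrite_ Unsupported depth image for selected encoder is fallbacked to CV_8U.
```

View pics/m5.png

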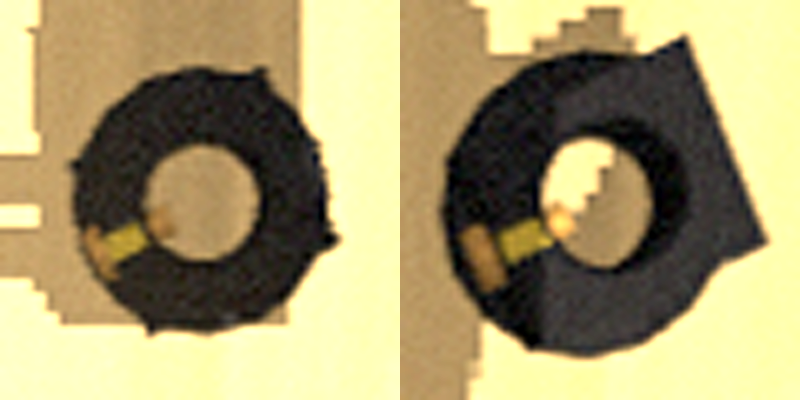

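```bash
python3 - <<'E'
from h import *
L=lambda n:np.load(n,allow_pickle=True).item(); E,F=L('cE.npy'),L('cF.npy')
A=lambda p:np.array(p)*.15+[254,96]; Bb=lambda p:(np.array(p)-[400,0])*.15+[298,74]
t1=tri([(E,A((265,70))),(F,Bb((685,37)))]); t2=tri([(E,A((337,240))),(F,Bb((765,242)))]); print(t1,t2,np.linalg.norm(t1-t2))
pc=cast(E,[A(p) for p in [(265,70),(337,240),(150,330),(75,163)]],.052); print(pc.round(4),pc.mean(0)); 
for i in range(4): d=pc[i]-pc[i-1]; print(np.linalg.norm(d).round(4),np.degrees(np.arctan2(d[1],d[0])).round(1))
qb=cast(F,[Bb((685,37)),Bb((765,242))],.052); d=qb[0]-qb[1]; u=np.array([d[1],-d[0]])/np.linalg.norm(d[:2]); print('B',qb,np.linalg.norm(d),np.degrees(np.arctan2(u[1],u[0])),qb.mean(0)[:2]-.017*u)
s=cast(E,[A((125,243)),A((203,203))],.052); print(s)
# drawer wall/ floor collision extents + IK options for spindle turn
o={}
sp=np.array([.4921,-.312,.2])
for y in (90,-90,0,180,-3.2+90,-93.2,-3.2): print(y,(lambda r:None if r is None else np.round(r,2))(manip.solve_ik(sp,down(np.radians(y)))))
cp=np.r_[pc.mean(0)[:2],.15]
for y in (112,-68): print(y,manip.solve_ik(cp,down(np.radians(y))))
E
```

```text
[0.56743084 0.24176892 0.05128953] [0.5792745  0.2157044  0.05249452] 0.02865455827090755
[[0.5675 0.2415 0.052 ]
 [0.5792 0.216  0.052 ]
 [0.5497 0.202  0.052 ]
 [0.538  0.2276 0.052 ]] [0.55860987 0.22178264 0.052     ]
0.0326 25.1
0.0281 -65.4
0.0326 -154.7
0.0282 114.6
B [[0.56717782 0.24192195 0.052     ]
 [0.57949485 0.21546754 0.052     ]] 0.029181241402353692 24.96644956956125 [0.5579249  0.22151926]
[[0.54577564 0.2154971  0.052     ]
 [0.55804376 0.22159619 0.052     ]]
90 [ 1.26  0.58 -1.02  1.74  0.55  1.13  1.64]
-90 [ 0.98  0.44 -0.6   1.75  0.28  1.04 -1.28]
0 [ 1.11  0.49 -0.78  1.74  0.39  1.07  0.2 ]
180 [-0.    0.44  0.68  1.78 -0.32  1.03 -2.34]
86.8 [ 1.26  0.58 -1.01  1.74  0.54  1.13  1.6 ]
-93.2 [ 0.97  0.44 -0.59  1.75  0.27  1.04 -1.34]
-3.2 [ 1.12  0.49 -0.79  1.74  0.39  1.07  0.14]
112 [ 0.36231506  0.7778603  -1.15470101  1.73170552  0.77317181  1.16568542
  0.93432506]
-68 [-0.01596232  0.52118147 -0.53888509  1.74356005  0.31624083  0.96421387
 -1.8655663 ]
```

```bash
python3 - <<'E'
from h import *
sp=np.array([.4921,-.312,0]); D=-3.2
manip.move_pose(sp+[0,0,.22],down(np.radians(D+90)))
manip.servo_line(sp+[0,0,.091],vel=.15); print(manip.current_force(),manip.current_tool_pos())
effector.close(20); manip.sleep(.2)
print('gap',manip.current_finger_gap(),manip.current_gripper_force(),manip.current_force(),manip.current_tool_pos(),manip.current_clock())
c,i=shot('wrist','spg'); cv2.imwrite('pics/spg2.png',i)
E
```

```text
[-0.22663477 -0.02084134 -0.68800994] [ 0.49297118 -0.31211064  0.09191845]
gap 0.011532747794192765 19.998874780721962 [-0.01846603  5.07989279  1.20743059] [ 0.49221305 -0.31007234  0.09092475] 21.0167
```

```bash
python3 - <<'E'
from h import *
sp=np.array([.4921,-.312,.091]); D=-3.2
for a in (80,65,50,35,20,10,0):
    f=np.radians(D+a); manip.move_pose(sp+.002*np.array([np.cos(f),np.sin(f),0]),down(f))
print(manip.current_finger_gap(),manip.current_force(),manip.current_tool_pos(),manip.current_clock())
manip.sleep(.25); effector.open_jaws()
p=np.array(manip.current_tool_pos()); manip.servo_line([p[0],p[1],.2],vel=.3)
manip.servo_line([.4921,-.40,.19],vel=.3)
c,i=shot('wrist','spA'); print(manip.current_clock()); np.save('cG.npy',c,allow_pickle=True)
x,y=proj(c,[.492,-.312,.12])[0].astype(int); print(x,y)
cv2.imwrite('pics/m6.png',cv2.resize(i[max(0,y-60):y+60,x-80:x+80],(640,480),interpolation=cv2.INTER_CUBIC))
E
```

```text
0.011386961350664493 [-3.03233013 -1.6778624  -0.07540855] [ 0.49356422 -0.31245057  0.09091333] 23.2
25.775
271 91
```

View pics/m6.png

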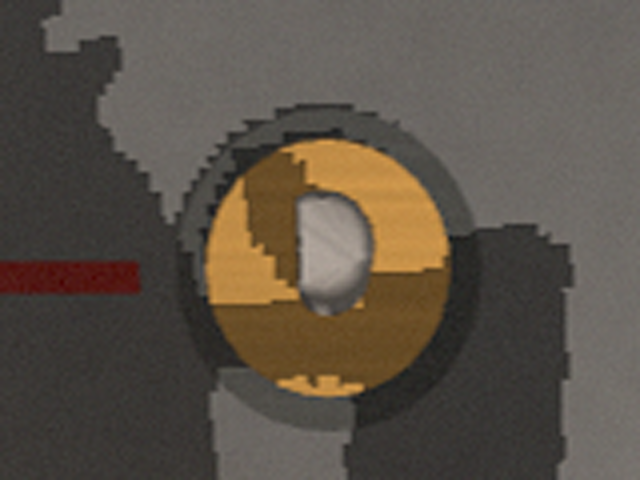

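```bash
python3 - <<'E'
from h import *
cp=np.array([.5583,.2217,0]); o=down(np.radians(115))
manip.servo_line([.492,-.40,.24],vel=.3)
manip.move_pose(cp+[0,0,.16],o); manip.servo_line(cp+[0,0,.07],vel=.15); manip.servo_line(cp+[0,0,.031],vel=.08)
print(manip.current_force(),manip.current_tool_pos(),manip.current_clock())
effector.close(30); manip.sleep(.2)
print('gap',manip.current_finger_gap(),manip.current_gripper_force(),manip.current_force(),manip.current_tool_pos())
manip.servo_line(cp+[0,0,.17],vel=.15); manip.sleep(.2)
print('gap',manip.current_finger_gap(),manip.current_gripper_force(),manip.current_force(),manip.current_wrist_torque())
c,i=shot('wrist','held'); s,j=shot('side','heldS'); print(manip.current_clock())
x,y=np.clip(proj(s,manip.current_tool_pos())[0].astype(int),[90,90],[470,330])
k=cv2.resize(j[y-75:y+75,x-75:x+75],(400,400))
cv2.imwrite('pics/m7.png',np.hstack([i[20:420,80:480],k]))
E
```

```text
[ 0.02371892  0.30608971 -0.24127796] [0.55807669 0.2219084  0.03074936] 29.725
gap 0.0299612267704689 30.079970658989623 [-0.75460943  0.52661372  0.20593748] [0.55822904 0.22180629 0.0309885 ]
gap 0.029907822500072383 30.079954370157793 [-0.36114912  0.45796605 -0.51678347] [0.13240922 0.03470875 0.03233916]
32.2833
```

View pics/m7.png

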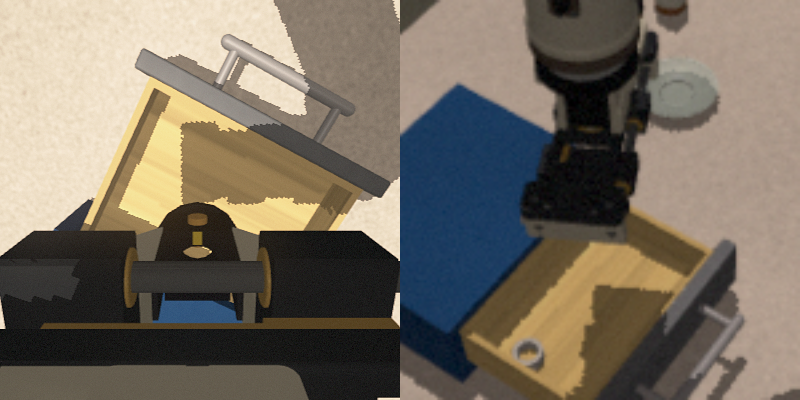

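```bash
python3 - <<'E'
from h import *
c=viewer.get_calibration('wrist'); i=cv2.imread('pics/held.png'); h=cv2.cvtColor(i,cv2.COLOR_BGR2HSV)
roi=i[215:290,250:310]; m=cv2.inRange(h,(5,90,50),(35,255,255)); k=np.zeros_like(m); k[222:285,258:300]=255; m&=k
n,l,st,ce=cv2.connectedComponentsWithStats(m)
t=np.array(manip.current_tool_pos()); Rt=R.from_quat(manip.current_tcp_rot()); print(t,Rt.as_matrix().round(3))
for a in range(1,n):
    if st[a,4]>8: 
        print(st[a],ce[a],[((Rt.inv().apply(cast(c,ce[a],t[2]+dz)[0]-t))*1000).round(1) for dz in (.010,.021)])
E
```

```text
[0.55799726 0.2216671  0.16939579] [[-0.906 -0.423 -0.001]
 [-0.423  0.906 -0.   ]
 [ 0.001  0.    -1.   ]]
[258 222  30  24 410] [272.41463415 234.46829268] [array([ 20.8,  -3.4, -10. ]), array([ 24.5,  -3.2, -21. ])]
[279 222  21   7  64] [292.296875 223.53125 ] [array([ 26.1,   5.7, -10. ]), array([ 29.3,   5.2, -21. ])]
[272 251  11  14 153] [276.96732026 257.54248366] [array([  9.5,  -1.3, -10. ]), array([ 13.9,  -1.3, -21. ])]
[263 266  29  13 276] [277.10144928 271.47826087] [array([  2.4,  -1.2, -10. ]), array([  7.4,  -1.2, -21. ])]
```

```bash
python3 - <<'E'
from h import *
sp=np.array([.4919,-.3121,0]); o=down(np.radians(86.8))
manip.servo_line([.558,.2217,.24],vel=.3)
manip.move_pose(sp+[0,0,.2],o); manip.servo_line(sp+[0,0,.145],vel=.15); manip.sleep(.2)
f0=np.array(manip.current_force()); print(f0,manip.current_tool_pos(),manip.current_clock())
z=.145
while z>.098:
    z-=.004; manip.servo_line(sp+[0,0,z],vel=.06); f=np.array(manip.current_force())-f0; print(round(z,3),f.round(1),np.round(manip.current_tool_pos(),4))
    if np.linalg.norm(f)>9: break
print(manip.current_finger_gap(),manip.current_clock(),manip.current_wrist_torque())
E
```

```text
[ 9.24959902e-01  4.30204599e-04 -1.38683970e+00] [ 0.4927068  -0.31223782  0.14614269] 35.3333
0.141 [-1.2  0.   0.7] [ 0.4917 -0.3122  0.1409]
0.137 [-0.6 -0.6 -0.4] [ 0.4916 -0.3121  0.1366]
0.133 [-1.4  0.1  1.3] [ 0.4917 -0.312   0.1326]
0.129 [-1.   0.6  1.1] [ 0.4917 -0.312   0.1287]
0.125 [-0.5  0.5  0.1] [ 0.4917 -0.3121  0.1247]
0.121 [-0.4  0.4  1.4] [ 0.4917 -0.3121  0.1207]
0.117 [-1.2  0.8  0.4] [ 0.4917 -0.312   0.1167]
0.113 [-0.2 -0.1  0.2] [ 0.4917 -0.312   0.1127]
0.109 [-0.8 -0.2  1.4] [ 0.4917 -0.312   0.1087]
0.105 [-0.8  1.2 -0.1] [ 0.4917 -0.312   0.1047]
0.101 [-0.8 -0.6  0.2] [ 0.4917 -0.312   0.1007]
0.097 [-1.5 -0.2  1.3] [ 0.4917 -0.312   0.0967]
0.029732704486679026 38.3333 [ 0.08912997 -0.01940331 -0.01638341]
```

Slid on freely. Now press down onto the washer.

```bash
python3 - <<'E'
from h import *
sp=np.array([.4919,-.3121,0]); effector.close(45)
for z in (.090,.086,.083,.081,.079,.078,.077,.076,.075,.074):
    manip.servo_line(sp+[0,0,z],vel=.04); manip.sleep(.1); f=np.array(manip.current_force()); print(z,f.round(1),np.round(manip.current_tool_pos(),4))
    if f[2]>15: break
manip.sleep(.5); print(manip.current_force(),manip.current_tool_pos(),manip.current_finger_gap(),manip.current_gripper_force(),manip.current_clock())
c,i=shot('wrist','fin'); s,j=shot('side','finS')
x,y=proj(s,[.492,-.312,.08])[0].astype(int)
cv2.imwrite('pics/m8.png',np.hstack([i[20:420,80:480],cv2.resize(j[y-50:y+50,x-50:x+50],(400,400))]))
E
```

```text
0.09 [-0.7  0.3 -2. ] [ 0.4919 -0.312   0.0899]
0.086 [ 0.1  0.2 -0.7] [ 0.4919 -0.3121  0.0859]
0.083 [-0.8  0.   3.8] [ 0.4924 -0.3122  0.0835]
0.081 [ 0.9 -0.6  5.1] [ 0.4924 -0.3122  0.0813]
0.079 [ 0.8 -0.9  6.2] [ 0.4924 -0.3122  0.0794]
0.078 [-0.3  0.7  9.7] [ 0.4924 -0.3122  0.0789]
0.077 [-3.4  0.7 16.5] [ 0.4924 -0.3122  0.0789]
[-2.83646106 -0.05673157 16.74935299] [ 0.49243132 -0.3121979   0.07885293] 0.02978709248821322 45.06555684143677 41.575
```

View pics/m8.png

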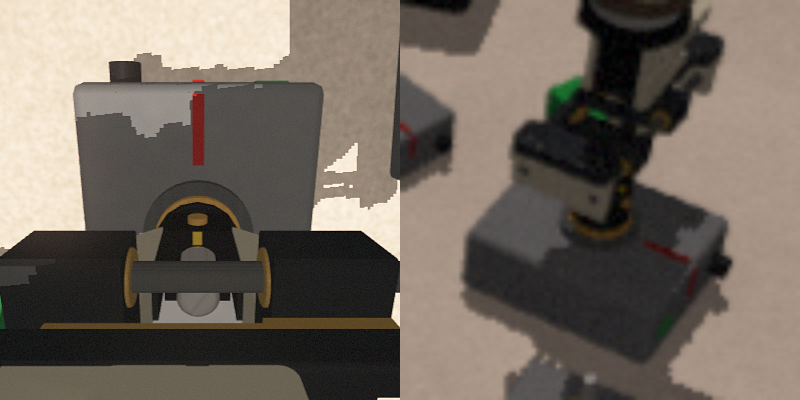

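The collar is against the hard stop: the force rose to 16.7 N with TCP z steady at 0.079. The picture shows the screw (278,239) and spindle in line with the red mark.

```bash
python3 -c "
from bench import manip
print(manip.hand_in(),manip.current_clock())"
```

```text
the job is handed in; nothing more can be done
the job is handed in; nothing more can be done
```

I handed the job in at about 42 s, and no verdict came back: the drawer is out to its stop, the flat faces the red mark, and the collar is gripped and pressed fully down on the spring washer with its screw on the flat.

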